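Lock a mould insert with a taper key

TASK

Take the aluminium insert off its leaning rack and stand it on its long chamfered edge in the pocket of the mould block, on the plain-wall side of the brass taper key. Then take the mallet and tap the key along its lane with separate blows (at least two), never with the fingers or the arm, until it stops advancing and holds the insert tight against the plain wall, and lay the mallet back in its wooden rest. Do not drop the insert or the mallet, and leave the oil bottle, bush, stone and V-block where they are.

Things in the scene. Friction and masses are not known exactly. Their poses are not given: they have to be found in the camera images.
- mould: Steel mould half, fixed. Origin on the bench under its centre, z up. Clamp plate 220 (x) by 150 (y), 18 mm high; on it a block 170 by 150 mm, top 66 mm above the bench, with four guide pillars 18 mm thick, 42 mm high, at x +-62, y +-55 mm. A slot open at the top (floor 34 mm above the bench) runs along y: insert pocket on its -x side, key lane on its +x side.
- pocket (a point): Point on the pocket floor (34 mm above the bench) under the middle of the insert once clamped; axes as the mould's. From it the plain wall is 9 mm to -x, the pocket's end walls 60 mm to -y and 58 mm to +y. Before the key is driven the insert has about 4 mm of room to +x, so lower it about 2 mm to +x of here.
- lane_mouth (a point): Fixed point where the key enters the mould: in the block's -y end face (mould y -75 mm), 47 mm above the bench, axes as the mould's. The key is driven to +y. The lane is open at both ends; its outer (+x) wall is a dark strip tapering 1 in 6, its face 11.7 mm to +x of this point here and narrowing towards +y.
- wedge_butt (a point): Centre of the thick end (30 mm wide, 26 high) of the loose brass key: a wedge 130 mm long, 0.48 kg, tip to its +y, taper 1 in 6, lying on the slot floor. At first this end is 40 to 48 mm out of the block; it slides almost freely till the insert's play is taken up, then goes tight about 12 mm out. A last blow or two of 15 to 25 N leave it tight; it stays jammed by itself.
- insert_centre (a point): Centre of the aluminium insert, a plate 18 mm thick (its x), 110 long (y), 80 high (z), about 0.4 kg, dark patches on its faces, blue stripe on the top edge, 2.5 mm lead chamfer round its foot (-z). It starts leaning 35 degrees from upright, top towards its -x (roughly the robot), the lowest 32 mm of its back on the rack. Either way round is right in the pocket.
- rack: Green plate rack, fixed, origin on the bench under the middle of the insert's foot, z up; base plate x -68 to +32 mm, y +-62 mm. The foot of the insert rests 30 mm above the bench; the backrest, on the rack's -x side, ends about 51 mm above the bench.
- mallet_grip (a point): Point on the mallet's flat-sided wooden handle (18 mm wide in y, 16 high in z), 62 mm from the head's axis: a good place to grip from above, with some 34 mm of free handle to the rest's head block and 65 mm to its fork. x runs along the handle to the head; the free end is 108 mm to -x. The mallet weighs about 0.32 kg and balances 9 mm from the head's axis.
- mallet_head (a point): Centre of the mallet's head: 80 mm long along its y, with two alike orange faces, 32 mm in diameter, 40 mm either side of this point. In the rest it lies level, 40 mm above the bench.
- rest_head (a point): Where the head's centre lies when the mallet is in its wooden rest (fixed), 40 mm above the bench; x, y axes as the mallet's lying in it. Base 205 by 100 mm, 10 mm high; lips round the head leave 6 mm of play; the handle lies to -x in a fork 135 mm from here, with 6 mm of play each side, fork tips 46 mm above the bench.
- bottle_mid (a point): Middle of a yellow oil bottle, 52 mm in diameter, 105 mm high, standing on the bench on one side of the space where the mallet works (the mould's +x or its -x side, changing from start to start), in the way of a mallet handle pointing to that side: bystander.
- bush_mid (a point): Middle of a copper-coloured guide bush, 48 mm in diameter, 45 mm high, standing on the bench: bystander.
- stone_mid (a point): Middle of a brown oilstone, 80 x 30 x 18 mm, lying on the bench (long side its x) on the other side of that space, low enough for the mallet's handle and the fingers to pass over: bystander.
- vblock_mid (a point): Middle of a dark steel V-block, 44 x 44 x 42 mm, standing on the bench: bystander.
There are look-alikes about, which are no part of the job. What is shaped like the part that bears mallet_grip but blue, green or pink is not meant.

How it is judged (in metres and radians):
On the way, in this order (a step that is already met when the one before it is completed fails the run):
1. the insert stands upright on the pocket floor beside the key, let go, the key not yet struck (angle between insert_centre's own z axis and vertical below 0.06 rad and angle between the y axis of insert_centre and the y axis of mould, either way round below 0.06 rad and z of insert_centre in the frame of mould between 0.07 and 0.0775 m and x of insert_centre in the frame of mould between -0.02 and -0.004 m and y of insert_centre in the frame of mould between -0.012 and 0.014 m and contact force between the fingers and insert below 0.5 N and contact force between mallet and wedge below 0.5 N and y of wedge_butt in the frame of mould below -0.105 m), for 0.2 s.
2. a first blow of the mallet on the key (contact force between mallet and wedge above 2 N).
3. the mallet is drawn back at least 10 mm from the key (distance between mallet_head and wedge_butt above 0.052 m).
4. another blow of the mallet on the key (contact force between mallet and wedge above 2 N).
At the end, for the whole second after the job is handed in: Insert upright (3 degrees) on the pocket floor, within 1.2 mm of the plain wall; key butt at most 13.5 mm out of the block and pressing the insert with over 10 N by itself; mallet at rest in its rest, head within 14 mm of its place, level within 7 degrees; bystanders within 15 mm (angle between insert_centre's own z axis and vertical below 0.06 rad and angle between the y axis of insert_centre and the y axis of mould, either way round below 0.06 rad and z of insert_centre in the frame of mould between 0.07 and 0.0775 m and x of insert_centre in the frame of mould between -0.02 and -0.004 m and y of insert_centre in the frame of mould between -0.012 and 0.014 m and y of wedge_butt in the frame of mould above -0.0885 m and contact force between wedge and insert above 10 N and x of insert_centre in the frame of mould below -0.0138 m and linear speed of each of wedge, insert below 0.005 m/s and distance between mallet_head and rest_head below 0.014 m and angle between mallet_head's own z axis and vertical below 0.12 rad and contact force between mallet and rest above 1 N and linear speed of mallet below 0.02 m/s); the robot touches nothing.
It fails at once if the key was touched by the fingers or the arm (contact force between any of the fingers, the arm and wedge above 0.5 N).
It fails at once if the insert was dropped (contact force between the fingers and insert below 0.2 N and linear speed of insert above 0.45 m/s).
It fails at once if the mallet was dropped (contact force between the fingers and mallet below 0.2 N and linear speed of mallet above 0.45 m/s).
It fails at once if a bystander (bottle, bush, stone or V-block) was moved more than 15 mm (distance of any of bottle_mid, bush_mid, stone_mid, vblock_mid from where it was at the start of the episode above 0.015 m).
It also fails if it takes over 67 s, if anything falls off the work surface, if the arm or the gripper's body presses on something with over 40 N, if the wrist force passes 120 N, or if a joint passes its speed limit or range.

ROBOT

A 7-joint arm with a two-finger parallel gripper is mounted at the origin on the work surface. World frame = base frame: x ahead of the robot, y to its left, z up, the work surface at z = 0. Lengths are in mm, angles in rad, forces in N, time in s.
With the tool pointing down it reaches from about 400 to 875 mm from the base axis. Payload 4.4 kg.
Tool frame: the origin (TCP) lies midway between the tips of the shut fingers; the grasp point (between the pads) lies 19 mm behind it; z points along the fingers, y is the direction in which the jaws open and shut (so a half turn about z gives the same grasp; the last joint's range is limited). The gripper opens to 85 mm and grips with 20 to 120 N. Pads are 22 mm wide; open, the fingers measure 114 mm over their backs; the gripper's body (76 mm by 85 mm) begins 54 mm behind the grasp point. The pads swing forward as they close: fully open they stand 13 mm farther back than shut.
Start: joints at [1.159, 0.628, 0.038, 1.517, -0.027, 0.996, -0.02], TCP at [220.345, -611.527, 231.313] pointing down, gripper open.
Joint ranges: [-3.06, 3.06], [-0.37, 2.12], [-1.25, 1.32], [0.18, 2.47], [-1.1, 4.24], [0.23, 1.98], [-2.94, 2.94]. Speed limits (rad/s): [2.57, 2.57, 3.14, 3.14, 3.14, 3.14, 3.14].

INTERFACE

Orientations are given as [roll, pitch, yaw] about the fixed x, y, z axes, in that order (R = Rz(yaw) Ry(pitch) Rx(roll)).
In Python, from cell import * gives the robot as it stands. The module is installed in compiled form; this text tells all that it offers.
- The arm moves only by the tool move_arm, never from a script. Its argument "series" is a list of rows, each a list of 2 entries, a list of its own where there are three numbers: the shift along the tool's x, y, z in m, then the turn about the tool's z in rad. In form: [[[x, y, z], yaw], ...]. A call has 1 to 5 rows; each row is the pose to reach, as a shift and turn from the pose measured when the call began, along the tool's axes at that moment; what a row does not reach only later rows make up. A row lasts 1/8 s, in which the tool goes at most 62.5 mm and 10.7 degrees, less where a joint would pass 70% of its speed; a pose out of reach is approached as far as the arm can. A call with a gripper value outside its range is refused whole. "claw" is the opening, from 0 (shut) to 1 (fully open), set as the call begins (left out, the last holds). The fingers move at their own pace and stop on an object; the grip force is fixed at half the most. Time passes only in rows, so rows that repeat a pose let the fingers close. It gives the time, the measured TCP pose, the force and the opening at its end, in the units of the state.
- read_state(): the state, without advancing time (a new reading comes with each control period).
- get_image(name): name is "scene" or "side" or "wrist"; returns the picture (400x640x3 uint8, blue, green, red); there is no depth.
- camera_model(name): a dict with "fov_y" (degrees; the focal length in pixels is half the picture's height over the tangent of half this angle, whatever the lens; pixels are square), "cx", "cy" (the principal point, pixels), "pose" (4x4, takes a point from camera to world coordinates); the wrist camera has in their place "tool_from_camera" (4x4, takes a point from camera to tool coordinates, whose origin is the TCP and whose axes are the flange's). Camera axes: x right, y down, z forward; pixel columns grow to the right and rows downward; lengths in mm; the calibration is good to about 2 mm. A picture is of the moment at which its call begins: read the wrist's pose just before it. camera_model takes no time and is no camera call.
- finish_job(): hands the job in, once; it reports no verdict.
The state is a dict: "clock": time; "qpos": joint angles; "qd": joint speeds; "tau": joint torques, N m; "eef_pos": TCP position; "tool_rot": TCP orientation; "force": force on the tool from outside, world axes, zero at the start; "torque": the same for the moment, N m; "width": finger opening in mm.
Only numpy, scipy, OpenCV 4.12 (cv2) and the standard library are available. Lean on these libraries where they do the work, as an engineer would, in place of code of your own. Each camera call takes 0.05 s, during which the arm holds its last target. There are 200 camera calls.

## Working session

There is one attempt and no reset: what is moved stays moved. The work goes in short steps, Python scripts to look and compute and a tool call to move; the robot and the scene stay as the last step left them, time stands still between calls to the robot, and variables do not carry over. Pictures are saved under pics/ and viewed, about 8 in all and at most 12, crops included, and the job is handed in when it is done.

Besides the shell and the picture viewer there is one more tool, called after "Emit:" by a JSON object that holds its "name" and its "arguments", one argument or row to a line. move_arm: Moves the arm, as the interface text tells. Its arguments: {"type":"object","properties":{"series":{"type":"array"},"claw":{"type":"number"}},"required":["series"]}

```bash
mkdir -p pics; python3 - <<'E'
from cell import *
import cv2,numpy as np
for n in("scene","side","wrist"):
    cv2.imwrite(f"pics/{n}0.png",get_image(n)); m=camera_model(n)
    print(n,{k:(np.round(v,3).tolist() if not isinstance(v,str) else v) for k,v in m.items()})
print(read_state())
E
```

```text
scene {'fov_y': 57.186, 'cx': 315.851, 'cy': 202.437, 'pose': [[-0.874, 0.327, -0.358, 908.04], [0.485, 0.61, -0.627, 659.938], [0.013, -0.722, -0.692, 776.073], [0.0, 0.0, 0.0, 1.0]]}
side {'fov_y': 53.771, 'cx': 319.855, 'cy': 195.57, 'pose': [[-0.858, -0.273, 0.434, 78.864], [-0.513, 0.443, -0.735, 823.165], [0.009, -0.854, -0.52, 621.464], [0.0, 0.0, 0.0, 1.0]]}
wrist {'fov_y': 70.43, 'cx': 319.372, 'cy': 197.426, 'tool_from_camera': [[-0.0, -0.965, -0.263, 66.719], [1.0, -0.0, 0.001, 0.82], [-0.001, -0.263, 0.965, -142.504], [0.0, 0.0, 0.0, 1.0]]}
{'clock': 0.15, 'qpos': array([ 1.15920708,  0.62911078,  0.03846882,  1.51812141, -0.02701329,
        0.99631578, -0.0199748 ]), 'qd': array([ 5.78254239e-04, -2.71342235e-03,  4.39763555e-05, -4.40227111e-03,
        3.06133564e-04,  6.66956331e-04, -8.24043685e-04]), 'tau': array([ 1.92877174e-03, -5.63795722e+01,  1.22792121e+00, -1.93652952e+01,
        1.11653010e-02,  7.34079047e-03, -2.61003891e-05]), 'eef_pos': array([ 220.17525951, -611.0756788 ,  230.62095241]), 'tool_rot': array([-3.14015560e+00,  6.06379237e-06,  3.45791075e-01]), 'force': array([-0.574873  , -0.33527304, -0.40053596]), 'torque': array([-0.01155913, -0.01119496, -0.03924427]), 'width': 85.3835214027129}
```

View pics/scene0.png

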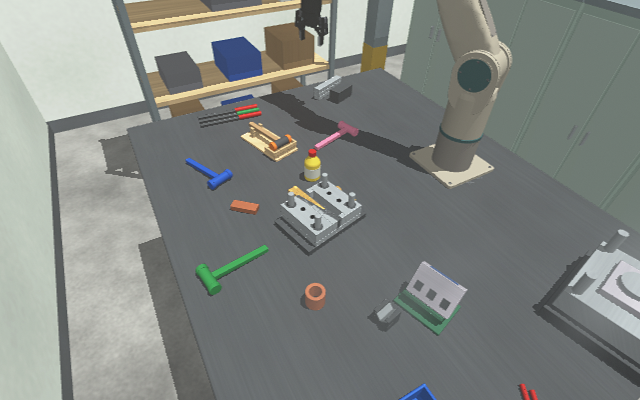

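View pics/side0.png

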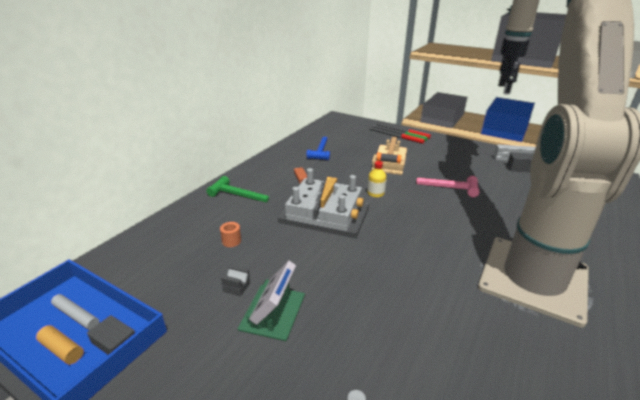

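```bash
cat > h.py <<'E'
from cell import *
import cv2,numpy as np
from scipy.spatial.transform import Rotation as R
def cam(n,st=None):
    m=camera_model(n); f=200/np.tan(np.radians(m["fov_y"]/2))
    if n=="wrist":
        T=np.eye(4);T[:3,:3]=R.from_euler("xyz",st["tool_rot"]).as_matrix();T[:3,3]=st["eef_pos"]
        P=T@np.array(m["tool_from_camera"])
    else: P=np.array(m["pose"])
    return f,m["cx"],m["cy"],P
def ray(c,u,v):
    f,cx,cy,P=c; return P[:3,3],P[:3,:3]@np.array([(u-cx)/f,(v-cy)/f,1.])
def onz(c,u,v,z):
    o,d=ray(c,u,v); return o+d*(z-o[2])/d[2]
def proj(c,p):
    f,cx,cy,P=c; q=P[:3,:3].T@(np.asarray(p,float)-P[:3,3]); return q[:2]/q[2]*f+[cx,cy]
def tri(c1,p1,c2,p2):
    o,d=ray(c1,*p1);o2,e=ray(c2,*p2)
    s=np.linalg.lstsq(np.c_[d,-e],o2-o,rcond=None)[0]; a,b=o+s[0]*d,o2+s[1]*e
    return (a+b)/2,np.linalg.norm(a-b)
def go(p,yaw=None):  # tool shift (m) and turn to reach world p
    s=read_state(); M=R.from_euler("xyz",s["tool_rot"]).as_matrix()
    d=M.T@(np.asarray(p)-s["eef_pos"])/1e3
    t=0 if yaw is None else (s["tool_rot"][2]-yaw+np.pi)%(2*np.pi)-np.pi
    print("pos",s["eef_pos"].round(1),"yaw",s["tool_rot"][2].round(3),"-> shift",d.round(4),"turn",round(t,3))
def look(n):
    s=read_state(); im=get_image(n); return s,im,cam(n,s)
E
python3 - <<'E'
from h import *
c=cam("scene");d=cam("side")
for n,u,v,z in[("insert",437,290,70),("mould",322,208,66),("mallethead",282,146,40),("handle end",250,128,40),("bottle",312,170,50),("bush",315,296,22),("stone",244,207,9),("vb",387,315,20),("butt",292,189,60)]:
    print(n,onz(c,u,v,z).round())
for n,u,v,z in[("insert",273,290,70),("mould",327,203,66),("bush",231,234,22),("bottle",377,182,50),("vb",236,282,20)]:print(n,onz(d,u,v,z).round())
a=cv2.resize(cv2.imread("pics/scene0.png")[110:340,200:480],None,fx=2.6,fy=2.6,interpolation=2)
cv2.imwrite("pics/s1.png",a)
E
```

```text
insert [441. 396.  70.]
mould [537.  44.  66.]
mallethead [ 494. -307.   40.]
handle end [ 549. -465.   40.]
bottle [ 472. -132.   50.]
bush [674. 253.  22.]
stone [ 709. -119.    9.]
vb [554. 373.  20.]
butt [572. -71.  60.]
insert [436. 391.  70.]
mould [507.  61.  66.]
bush [673. 252.  22.]
bottle [ 451. -139.   50.]
vb [551. 374.  20.]
```

View pics/s1.png

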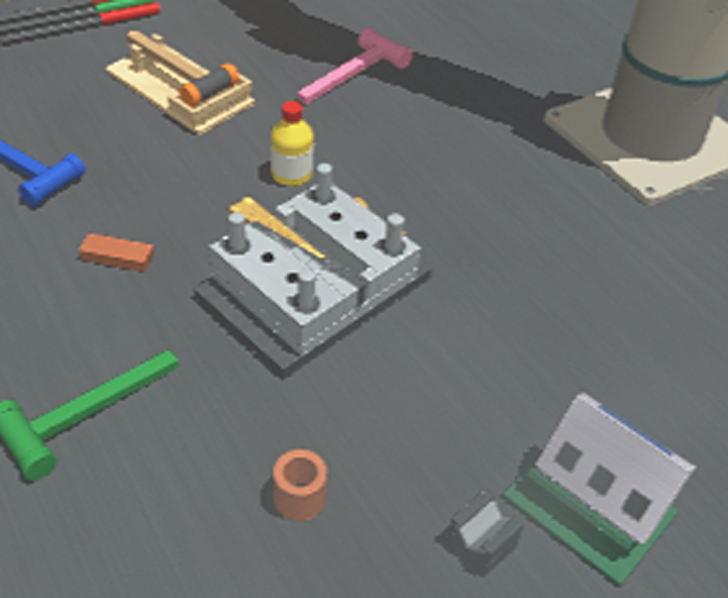

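```bash
python3 - <<'E'
from h import *
c=cam("scene");f=lambda u,v,z:onz(c,200+u/2.6,110+v/2.6,z)
P=[f(*p,66) for p in[(210,245),(303,322),(420,245),(330,182)]]
print("mould",np.round(P),np.mean(P,0).round())
for i in range(4):
    e=P[(i+1)%4]-P[i];print(np.linalg.norm(e).round(),np.arctan2(e[1],e[0]).round(3))
a,b=f(585,397,98),f(692,467,98);e=b-a;print("ins top",a.round(),b.round(),np.linalg.norm(e),np.arctan2(e[1],e[0]))
a,b=f(190,93,40),f(228,73,40);e=b-a;print("faces",a.round(),b.round(),np.linalg.norm(e),np.arctan2(e[1],e[0]))
print("hand",f(132,36,44).round())
go([405,390,300])
E
```

```text
mould [[630. -23.  66.]
 [596. 120.  66.]
 [432.  83.  66.]
 [465. -52.  66.]] [531.  32.  66.]
147.0 1.808
168.0 -2.924
140.0 -1.335
168.0 0.175
ins top [434. 339.  98.] [404. 436.  98.] 102.1326670460134 1.8695506108883178
faces [ 520. -323.   40.] [ 456. -342.   40.] 67.51268384179434 -2.861315783058078
hand [ 538. -484.   44.]
pos [ 220.2 -611.1  230.6] yaw 0.346 -> shift [ 0.5132 -0.8793 -0.0681] turn 0
```

```bash
cat >> h.py <<'E'
def plan(*wp):  # chained shifts from each waypoint to the next
    s=read_state();p=s["eef_pos"];y=s["tool_rot"][2]
    for q,w in wp:
        M=R.from_euler("xyz",[np.pi,0,y]).as_matrix();d=M.T@(np.asarray(q)-p)/1e3
        print("shift",d.round(4),"turn",round((y-w+np.pi)%(2*np.pi)-np.pi,3),"rows>=",int(np.ceil(max(np.linalg.norm(d)/.0625,abs((y-w+np.pi)%(2*np.pi)-np.pi)/.186))))
        p=np.asarray(q);y=w
E
python3 - <<'E'
from h import *
plan(([350,-480,330],1.1),([480,-330,330],1.8),([500,-100,330],1.8),([500,20,330],1.8),([470,270,330],1.87),([410,370,300],1.87))
E
```

```text
shift [ 0.1666 -0.0793 -0.0994] turn -0.754 rows>= 5
shift [0.1926 0.0478 0.    ] turn -0.7 rows>= 4
shift [0.2194 0.0717 0.    ] turn 0.0 rows>= 4
shift [0.1169 0.0273 0.    ] turn 0.0 rows>= 2
shift [0.2503 0.0276 0.    ] turn -0.07 rows>= 5
shift [ 0.1132 -0.0279  0.03  ] turn 0.0 rows>= 2
```

Emit:
{"name": "move_arm", "arguments": {
  "series": [
    [[0.167,-0.079,-0.1],-0.75],
    [[0.167,-0.079,-0.1],-0.75],
    [[0.167,-0.079,-0.1],-0.75],
    [[0.167,-0.079,-0.1],-0.75],
    [[0.167,-0.079,-0.1],-0.75]
  ]
}}

```text
clock: 0.78
eef_pos: [352.3, -479.2, 331.5]
tool_rot: [3.141, -0.001, 1.098]
force: [-0.1, -0.7, 0.7]
width: 85.1
```

Emit:
{"name": "move_arm", "arguments": {
  "series": [
    [[0.193,0.048,0],-0.7],
    [[0.193,0.048,0],-0.7],
    [[0.193,0.048,0],-0.7],
    [[0.193,0.048,0],-0.7],
    [[0.193,0.048,0],-0.7]
  ]
}}

```text
clock: 1.4
eef_pos: [482.3, -329.8, 330.5]
tool_rot: [-3.141, -0.002, 1.793]
force: [-0.0, -0.4, -0.6]
width: 85.1
```

```bash
python3 - <<'E'
from h import *
import pickle
s,im,c=look("wrist");print(s["clock"],s["eef_pos"].round(1),s["tool_rot"].round(3))
pickle.dump((s,im),open("wA.pkl","wb"))
plan(([500,-100,330],1.8),([500,20,330],1.8))
E
```

```text
1.4 [ 482.3 -329.8  330.5] [-3.141e+00 -2.000e-03  1.793e+00]
shift [0.2215 0.0685 0.0006] turn -0.01 rows>= 4
shift [0.1169 0.0273 0.    ] turn 0.0 rows>= 2
```

Emit:
{"name": "move_arm", "arguments": {
  "series": [
    [[0.22,0.068,0],0],
    [[0.22,0.068,0],0],
    [[0.22,0.068,0],0],
    [[0.34,0.096,0],0],
    [[0.35,0.096,0],0]
  ]
}}

```text
clock: 2.08
eef_pos: [498.4, -18.6, 330.5]
tool_rot: [-3.14, 0.0, 1.781]
force: [0.7, 0.3, -0.5]
width: 85.5
```

Emit:
{"name": "move_arm", "arguments": {
  "series": [
    [[0.05,0,0],0],
    [[0.05,0,0],0]
  ]
}}

```text
clock: 2.33
eef_pos: [487.1, 32.1, 330.5]
tool_rot: [-3.14, -0.0, 1.781]
force: [-0.1, -0.5, 0.6]
width: 85.4
```

```bash
python3 - <<'E'
from h import *
import pickle
s,im,c=look("wrist");print(s["clock"],s["eef_pos"].round(1),s["tool_rot"].round(3))
pickle.dump((s,im),open("wB.pkl","wb"))
A=pickle.load(open("wA.pkl","rb"))[1]
cv2.imwrite("pics/AB.png",np.vstack([cv2.resize(x,None,fx=.75,fy=.75,interpolation=cv2.INTER_AREA) for x in(A,im)]))
plan(([470,270,330],1.87),([410,400,300],1.87))
E
```

```text
2.325 [487.1  32.1 330.5] [-3.14  -0.     1.781]
shift [0.2393 0.032  0.0003] turn -0.093 rows>= 4
shift [ 0.1419 -0.019   0.03  ] turn 0.0 rows>= 3
```

View pics/AB.png

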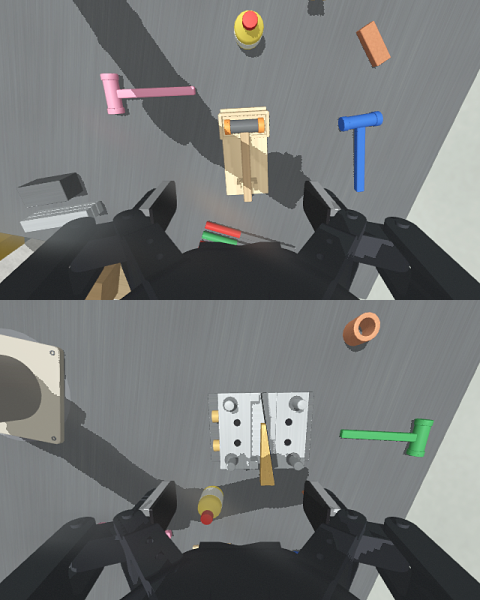

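```bash
python3 - <<'E'
from h import *
import pickle
s,im=pickle.load(open("wA.pkl","rb"));c=cam("wrist",s)
h=cv2.cvtColor(im,cv2.COLOR_BGR2HSV)
m=cv2.inRange(h,(5,150,120),(20,255,255));m[:,:270]=0;m[:,390:]=0;m[:140]=0;m[200:]=0
n,l,st,ce=cv2.connectedComponentsWithStats(m)
for i in range(1,n):
    if st[i,4]>20: print(st[i],ce[i].round(1),onz(c,*ce[i],44).round(1))
s,im=pickle.load(open("wB.pkl","rb"))
a=cv2.resize(im[110:260,280:425],None,fx=4,fy=4,interpolation=2)
b=cv2.resize(pickle.load(open("wA.pkl","rb"))[1][135:275,290:365],None,fx=3,fy=3,interpolation=2)
o=np.zeros((600,580+225,3),np.uint8);o[:,:580]=a;o[:420,580:]=b
cv2.imwrite("pics/crop.png",o[:,:800])
E
```

```text
[343 157   9   8  52] [347.3 160. ] [ 522.3 -313.1   44. ]
[299 159   8  12  58] [302.7 162.7] [ 457.2 -332.    44. ]
[344 167   9  10  61] [348.3 172.5] [ 528.5 -331.4   44. ]
[299 168   9  12  58] [302.8 174.9] [ 461.2 -350.4   44. ]
```

View pics/crop.png

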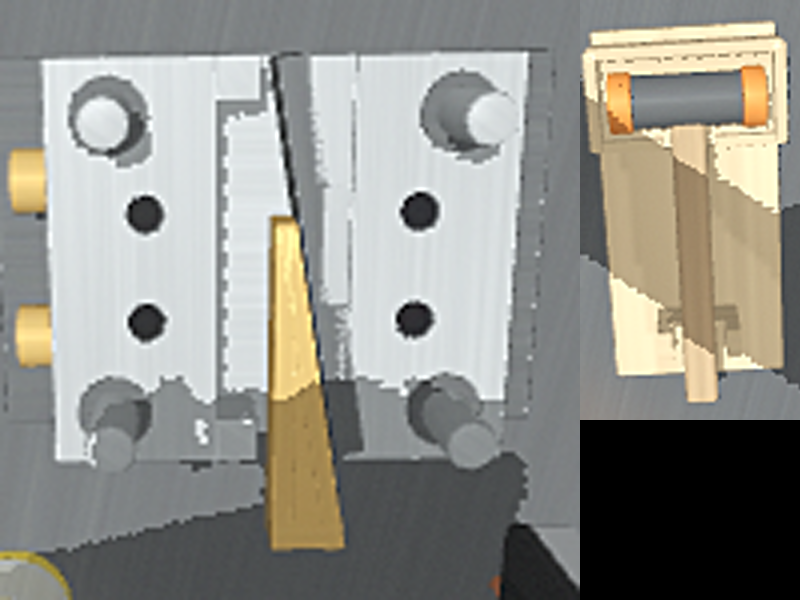

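Emit:
{"name": "move_arm", "arguments": {
  "series": [
    [[0.24,0.032,0],-0.09],
    [[0.24,0.032,0],-0.09],
    [[0.24,0.032,0],-0.09],
    [[0.24,0.032,0],-0.09],
    [[0.24,0.032,0],-0.09]
  ]
}}

```text
clock: 3.0
eef_pos: [470.0, 272.8, 329.4]
tool_rot: [-3.139, -0.001, 1.868]
force: [-0.2, -0.5, 0.5]
width: 85.5
```

Emit:
{"name": "move_arm", "arguments": {
  "series": [
    [[0.142,-0.019,0.03],0],
    [[0.142,-0.019,0.03],0],
    [[0.142,-0.019,0.03],0],
    [[0.142,-0.019,0.03],0]
  ]
}}

```text
clock: 3.5
eef_pos: [411.3, 401.5, 298.5]
tool_rot: [-3.138, 0.001, 1.865]
force: [1.6, -0.4, 0.1]
width: 85.7
```

```bash
python3 - <<'E'
from h import *
import pickle
s,im,c=look("wrist");print(s["clock"],s["eef_pos"].round(1),s["tool_rot"].round(3))
pickle.dump((s,im),open("wC.pkl","wb"))
cv2.imwrite("pics/C.png",cv2.resize(im[60:300,200:480],None,fx=2.5,fy=2.5,interpolation=2))
E
```

```text
3.5 [411.3 401.5 298.5] [-3.138e+00  1.000e-03  1.865e+00]
```

View pics/C.png

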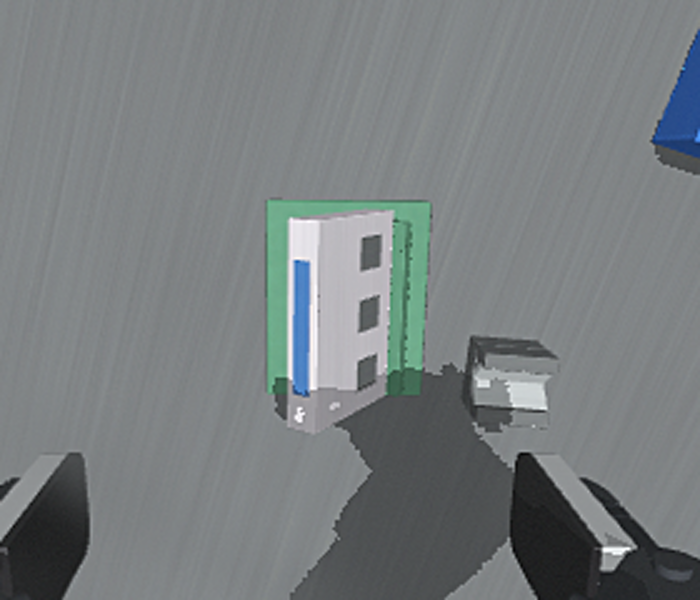

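```bash
python3 - <<'E'
from h import *
import pickle
s,im=pickle.load(open("wC.pkl","rb"));c=cam("wrist",s)
f=lambda u,v,z:onz(c,200+u/2.5,60+v/2.5,z)
def ln(n,a,b):
    e=b-a;print(n,a.round(1),b.round(1),"mid",((a+b)/2).round(1),"len",np.linalg.norm(e).round(1),"ang",np.arctan2(e[1],e[0]).round(3))
ln("front top",f(315,433,100.7),f(319,222,100.7))
ln("back top",f(288,430,90.4),f(288,218,90.4))
ln("base L",f(267,392,5),f(267,200,5));ln("base top",f(267,200,5),f(430,201,5))
s,im=pickle.load(open("wB.pkl","rb"));c=cam("wrist",s)
f=lambda u,v,z:onz(c,280+u/4,110+v/4,z)
q=[f(57,461,66),f(42,60,66),f(529,53,66),f(504,460,66)]
for i in range(4): ln("block",q[i],q[(i+1)%4])
print(np.mean(q,0))
ln("plate R",f(528,417,18),f(546,48,18))
ln("butt",f(270,548,60),f(344,547,60)); print("tip",f(285,215,60))
ln("key side",f(270,548,60),f(271,217,60))
ln("wall",f(216,460,66),f(216,100,66))
ln("pocket wall floor",f(228,390,34),f(228,118,34))
s,im=pickle.load(open("wA.pkl","rb"));c=cam("wrist",s)
f=lambda u,v,z:onz(c,290+(u-580)/3,135+v/3,z)
ln("head",f(620,103,50),f(755,97,50))
ln("handle",f(703,400,48),f(690,127,48))
ln("base",f(617,376,10),f(605,160,10));ln("basebot",f(617,376,10),f(782,368,10))
E
```

```text
front top [441.  331.5 100.7] [410.9 435.1 100.7] mid [425.9 383.3 100.7] len 107.9 ang 1.854
back top [428.2 324.9  90.4] [396.3 431.6  90.4] mid [412.3 378.3  90.4] len 111.4 ang 1.861
base L [416.2 312.3   5. ] [382.  430.1   5. ] mid [399.1 371.2   5. ] len 122.7 ang 1.853
base top [382.  430.1   5. ] [476.4 458.2   5. ] mid [429.2 444.2   5. ] len 98.5 ang 0.289
block [468.  -63.9  66. ] [435.3  81.2  66. ] mid [451.7   8.6  66. ] len 148.7 ang 1.792
block [435.3  81.2  66. ] [600.3 118.7  66. ] mid [517.8  99.9  66. ] len 169.2 ang 0.224
block [600.3 118.7  66. ] [635.1 -27.9  66. ] mid [617.7  45.4  66. ] len 150.6 ang -1.338
block [635.1 -27.9  66. ] [468.  -63.9  66. ] mid [551.5 -45.9  66. ] len 171.0 ang -2.929
[534.68115979  27.01839287  66.        ]
plate R [658.5 -21.8  18. ] [621.2 124.5  18. ] mid [639.8  51.3  18. ] len 150.9 ang 1.821
butt [557.4 -84.8  60. ] [586.  -78.3  60. ] mid [571.7 -81.5  60. ] len 29.3 ang 0.225
tip [531.71746727  45.38976562  60.        ]
key side [557.4 -84.8  60. ] [526.9  43.6  60. ] mid [542.1 -20.6  60. ] len 132.0 ang 1.804
wall [527.4 -50.8  66. ] [497.6  80.5  66. ] mid [512.5  14.8  66. ] len 134.7 ang 1.794
pocket wall floor [529.7 -31.9  34. ] [505.4  73.7  34. ] mid [517.5  20.9  34. ] len 108.3 ang 1.797
head [ 460.2 -340.8   50. ] [ 525.6 -322.9   50. ] mid [ 492.9 -331.8   50. ] len 67.8 ang 0.267
handle [ 539.6 -494.2   48. ] [ 497.4 -345.3   48. ] mid [ 518.5 -419.8   48. ] len 154.7 ang 1.847
base [ 491.9 -510.4   10. ] [ 457.9 -381.3   10. ] mid [ 474.9 -445.8   10. ] len 133.5 ang 1.828
basebot [ 491.9 -510.4   10. ] [ 587.3 -483.4   10. ] mid [ 539.6 -496.9   10. ] len 99.1 ang 0.276
```

```bash
python3 - <<'E'
from h import *
plan(([451,388.8,150],1.858),([451,388.8,64],1.858))
E
```

```text
shift [-0.0221  0.0336  0.1488] turn 0.005 rows>= 3
shift [ 0.    -0.     0.086] turn 0.0 rows>= 2
```

Emit:
{"name": "move_arm", "arguments": {
  "series": [
    [[-0.022,0.034,0.05],0.005],
    [[-0.022,0.034,0.1],0.005],
    [[-0.022,0.034,0.148],0.005],
    [[-0.022,0.034,0.148],0.005]
  ],
  "claw": 1
}}

```text
clock: 4.05
eef_pos: [451.9, 383.0, 147.7]
tool_rot: [-3.133, 0.008, 1.853]
force: [-0.5, -0.7, 0.8]
width: 85.4
```

Emit:
{"name": "move_arm", "arguments": {
  "series": [
    [[0,0,0.04],0],
    [[0,0,0.07],0],
    [[0,0,0.086],0],
    [[0,0,0.086],0]
  ]
}}

```text
clock: 4.55
eef_pos: [452.4, 381.7, 62.4]
tool_rot: [-3.134, 0.008, 1.852]
force: [0.4, -0.3, 0.5]
width: 85.6
```

```bash
python3 - <<'E'
from h import *
plan(([451,388.8,64],1.858))
s=read_state();print(s["force"])
s,im,c=look("wrist")
a=cv2.resize(im,None,fx=.8,fy=.8,interpolation=cv2.INTER_AREA)
s=get_image("side")[230:350,210:330];cv2.imwrite("pics/D.png",np.hstack([a,cv2.resize(s,(288,288)) if 0 else cv2.resize(s,(280,320))]))
E
```

```text
shift [ 0.0072  0.0007 -0.0016] turn -0.006 rows>= 1
[ 0.35539301 -0.31181142  0.50600099]
```

View pics/D.png

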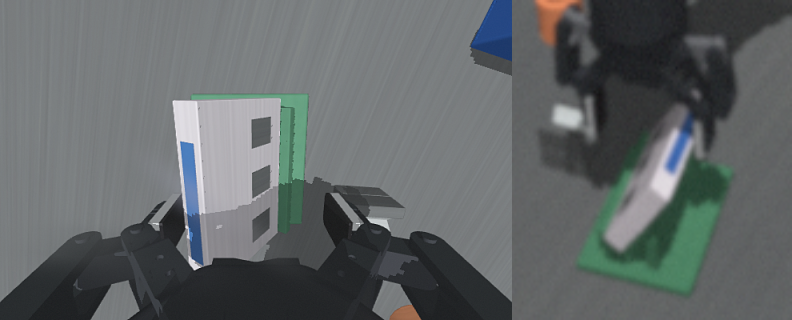

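Emit:
{"name": "move_arm", "arguments": {
  "series": [
    [[0.007,0,0],0],
    [[0.007,0,0],0],
    [[0.007,0,0],0],
    [[0.007,0,0],0]
  ],
  "claw": 0.62
}}

```text
clock: 5.15
eef_pos: [450.6, 389.8, 63.5]
tool_rot: [-3.136, 0.006, 1.852]
force: [-0.9, -0.2, 0.4]
width: 53.1
```

Emit:
{"name": "move_arm", "arguments": {
  "series": [
    [[0,0.004,0],0],
    [[0,0.008,0],0],
    [[0,0.008,-0.003],0],
    [[0,0.008,-0.006],0]
  ],
  "claw": 0.5
}}

```text
clock: 5.65
eef_pos: [458.5, 392.0, 69.5]
tool_rot: [-3.136, 0.007, 1.852]
force: [-1.2, -0.7, -0.8]
width: 42.6
```

```bash
python3 - <<'E'
from h import *
plan(([463.5,392.5,74],1.858))
s,im,c=look("wrist")
a=cv2.resize(im,None,fx=.8,fy=.8,interpolation=cv2.INTER_AREA)
s=get_image("side")[230:350,210:330];cv2.imwrite("pics/E.png",np.hstack([a,cv2.resize(s,(280,320))]))
E
```

```text
shift [-0.0009  0.005  -0.0045] turn -0.006 rows>= 1
```

View pics/E.png

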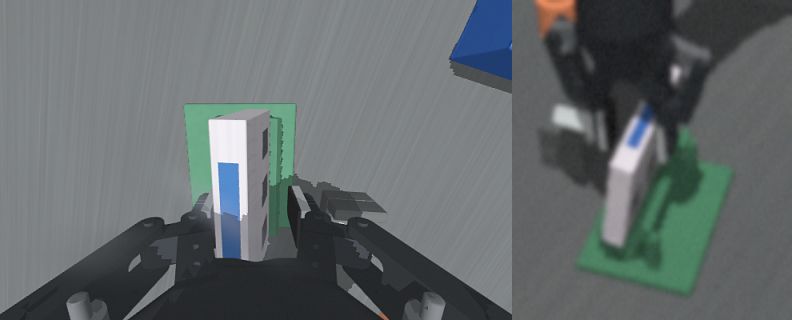

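Emit:
{"name": "move_arm", "arguments": {
  "series": [
    [[0,0.001,-0.002],0],
    [[0,0.002,-0.004],0],
    [[0,0.003,-0.004],0],
    [[0,0.003,-0.004],0]
  ],
  "claw": 0.32
}}

```text
clock: 6.25
eef_pos: [461.5, 393.1, 73.8]
tool_rot: [-3.136, 0.006, 1.852]
force: [0.0, 1.0, -0.4]
width: 27.2
```

Emit:
{"name": "move_arm", "arguments": {
  "series": [
    [[0,0,0],0],
    [[0,0,0],0],
    [[0,0,0],0],
    [[0,0,0],0],
    [[0,0,0],0]
  ],
  "claw": 0
}}

```text
clock: 6.88
eef_pos: [458.7, 392.2, 73.5]
tool_rot: [-3.131, 0.008, 1.853]
force: [-5.5, -1.8, 4.1]
width: 17.2
```

Emit:
{"name": "move_arm", "arguments": {
  "series": [
    [[0,0,-0.015],0],
    [[0,0,-0.04],0],
    [[0,0,-0.075],0],
    [[0,0,-0.1],0],
    [[0,0,-0.1],0]
  ]
}}

```text
clock: 7.5
eef_pos: [460.8, 394.4, 175.8]
tool_rot: [-3.136, 0.006, 1.853]
force: [0.7, 0.6, -3.4]
width: 17.4
```

```bash
python3 - <<'E'
from h import *
s,im,c=look("wrist");print(s["force"])
d=cam("side");u,v=proj(d,s["eef_pos"]-[0,0,20]).round();print(u,v,cv2.__version__)
a=cv2.resize(im,None,fx=.8,fy=.8,interpolation=cv2.INTER_AREA)
u,v=int(u),int(v);print(u,v)
s=get_image("side")[max(v-60,0):max(v-60,0)+120,u-50:u+50];cv2.imwrite("pics/F.png",np.hstack([a,cv2.resize(s,(267,320),interpolation=2)]))
E
```

```text
[ 0.71538701  0.55105726 -3.43782898]
259.0 252.0 4.12.0
259 252
```

View pics/F.png

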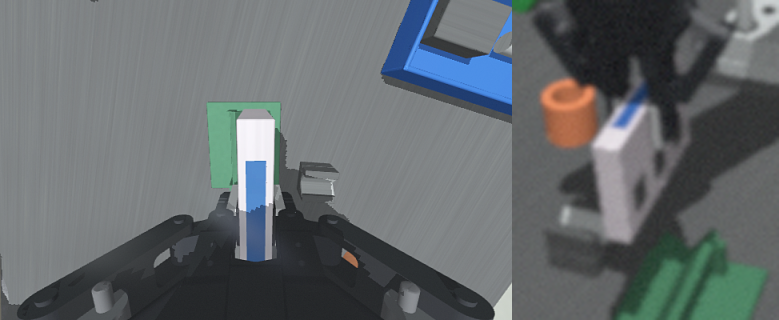

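```bash
python3 - <<'E'
from h import *
s=read_state();y=s["tool_rot"][2];tx=np.array([np.cos(y),np.sin(y),0]);ty=np.array([np.sin(y),-np.cos(y),0])
p=s["eef_pos"]+55*tx-9*ty
o,d=ray(cam("side"),512*0+209+(632-512)/2.67,192+241/2.67)
k=np.linalg.lstsq(np.c_[d,[0,0,-1]],p-o,rcond=None)[0];q=o+k[0]*d
print(p.round(1),q.round(1),"bottom below TCP",s["eef_pos"][2]-q[2])
o,d=ray(cam("side"),209+(597-512)/2.67,192+150/2.67);p2=s["eef_pos"]+55*tx+9*ty
k=np.linalg.lstsq(np.c_[d,[0,0,-1]],p2-o,rcond=None)[0];q=o+k[0]*d;print(p2.round(1),q.round(1),"top above",q[2]-s["eef_pos"][2])
M=np.array([534.7,27]);w=.228;t=M+(-13.5)*np.array([np.cos(w),np.sin(w)])+1*np.array([-np.sin(w),np.cos(w)]);print(t)
plan(([480,300,176],1.85),([*t,176],w+np.pi/2),([*t,100],w+np.pi/2))
E
```

```text
[435.4 442.9 173. ] [435.2 442.7 132.7] bottom below TCP 40.29600544977262
[452.7 447.9 173. ] [452.  447.2 204.6] top above 31.605091533588393
[521.32334483  24.92271897]
shift [-0.0947 -0.006  -0.003 ] turn 0.003 rows>= 2
shift [-0.2758 -0.0361 -0.    ] turn 0.051 rows>= 5
shift [ 0.    -0.     0.076] turn 0.0 rows>= 2
```

Emit:
{"name": "move_arm", "arguments": {
  "series": [
    [[-0.045,-0.003,-0.003],0.01],
    [[-0.095,-0.006,-0.003],0.02],
    [[-0.15,-0.013,-0.003],0.03],
    [[-0.21,-0.021,-0.003],0.04],
    [[-0.265,-0.029,-0.003],0.05]
  ]
}}

```text
clock: 8.22
eef_pos: [504.7, 127.3, 177.2]
tool_rot: [-3.129, 0.01, 1.802]
force: [2.0, -0.5, -2.8]
width: 17.5
```

```bash
python3 - <<'E'
from h import *
s=read_state();print(s["tool_rot"])
t=[521.3,24.9]
plan(([*t,160],.228+np.pi/2),)
go([*t,160],.228+np.pi/2)
E
```

```text
[-3.12872387  0.00963423  1.80219239]
shift [-0.1035 -0.0073  0.0172] turn 0.003 rows>= 2
pos [504.7 127.3 177.2] yaw 1.802 -> shift [-0.1033 -0.0071  0.0183] turn 0.003
```

Emit:
{"name": "move_arm", "arguments": {
  "series": [
    [[-0.04,-0.003,0],0.003],
    [[-0.08,-0.005,0.005],0.003],
    [[-0.103,-0.007,0.018],0.003],
    [[-0.103,-0.007,0.018],0.003],
    [[-0.103,-0.007,0.018],0.003]
  ]
}}

```text
clock: 8.85
eef_pos: [520.9, 27.2, 159.8]
tool_rot: [-3.128, 0.008, 1.801]
force: [0.3, -0.4, -3.0]
width: 17.1
```

```bash
python3 - <<'E'
from h import *
go([521.3,24.9,125],.228+np.pi/2);print(read_state()["tool_rot"])
E
```

```text
pos [520.9  27.2 159.8] yaw 1.801 -> shift [-0.002   0.0003  0.0348] turn 0.002
[-3.12828134  0.00779082  1.80128254]
```

Emit:
{"name": "move_arm", "arguments": {
  "series": [
    [[-0.002,0,0.015],0.002],
    [[-0.002,0,0.03],0.002],
    [[-0.002,0,0.04],0.002],
    [[-0.002,0,0.04],0.002]
  ]
}}

```text
clock: 9.35
eef_pos: [520.1, 25.0, 118.6]
tool_rot: [-3.126, 0.007, 1.8]
force: [-0.4, 0.3, -3.1]
width: 17.6
```

```bash
python3 - <<'E'
from h import *
s,im,c=look("wrist");go([521.3,24.9,120],.228+np.pi/2);print(s["tool_rot"],s["force"])
a=cv2.resize(im[60:300,200:440],None,fx=1.7,fy=1.7,interpolation=2)
b=get_image("scene")[160:260,260:390];b=cv2.resize(b,None,fx=3,fy=3.0,interpolation=2)
o=np.zeros((408,408+390,3),np.uint8);o[:,:408]=a;o[:300,408:]=b
cv2.imwrite("pics/G.png",o)
E
```

```text
pos [520.7  25.  119.3] yaw 1.8 -> shift [-0.0003  0.0006 -0.0007] turn 0.001
[-3.1260044   0.00747538  1.79990016] [-0.42519823  0.3126656  -3.12022669]
```

View pics/G.png

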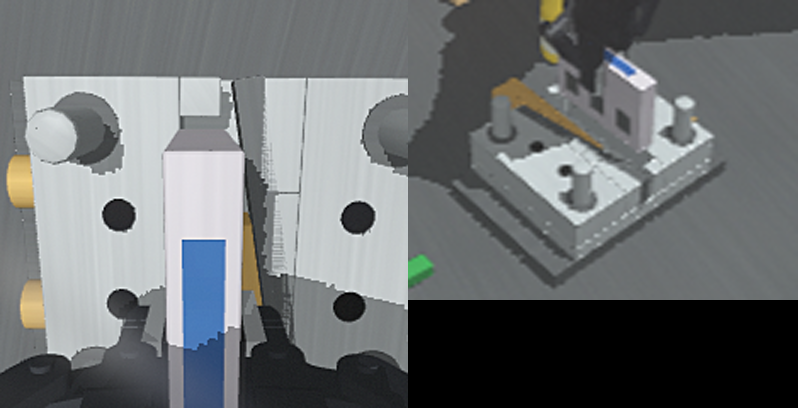

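```bash
cat >> h.py <<'E'
W=.228;C=np.array([534.7,27.0])
def mld(p): d=np.asarray(p)[:2]-C; return np.round([d[0]*np.cos(W)+d[1]*np.sin(W),-d[0]*np.sin(W)+d[1]*np.cos(W)],1)
def wld(x,y): return C+[x*np.cos(W)-y*np.sin(W),x*np.sin(W)+y*np.cos(W)]
E
python3 - <<'E'
from h import *
s=read_state();c=cam("wrist",s);f=lambda u,v,z:mld(onz(c,200+u/1.7,60+v/1.7,z))
print("wall",f(180,116,66),f(180,78,66),"block far edge",f(25,77,66),f(300,78,66),"left edge",f(25,77,66),f(47,320,66))
for z in(72,75,78,82):print("foot",z,f(180,130,z),f(228,130,z))
print("top",f(163,151,152),f(242,151,152));print("tcp",mld(s["eef_pos"]))
print("key side",f(244,213,60),f(244,300,60))
E
```

```text
wall [-23.4  61.1] [-23.2  75.4] block far edge [-83.4  75.8] [23.1 75.4] left edge [-83.4  75.8] [-83.9 -27.5]
foot 72 [-23.1  56.1] [-4.6 56.1]
foot 75 [-22.9  56.3] [-4.7 56.3]
foot 78 [-22.7  56.5] [-4.8 56.5]
foot 82 [-22.5  56.7] [-5.  56.8]
top [-22.3  56.6] [-4.4 56.6]
tcp [-13.8   1.2]
key side [ 3.3 20.4] [  4.2 -20. ]
```

Emit:
{"name": "move_arm", "arguments": {
  "series": [
    [[0,0.0015,0.0],0.001],
    [[0,0.0015,0.01],0.001],
    [[0,0.0015,0.02],0.001],
    [[0,0.0015,0.025],0.001]
  ]
}}

```text
clock: 9.95
eef_pos: [521.6, 24.9, 93.7]
tool_rot: [-3.127, 0.008, 1.799]
force: [0.3, -0.3, -2.5]
width: 17.3
```

Emit:
{"name": "move_arm", "arguments": {
  "series": [
    [[0,0,0.004],0],
    [[0,0,0.008],0],
    [[0,0,0.01],0]
  ]
}}

```text
clock: 10.32
eef_pos: [521.4, 24.9, 83.5]
tool_rot: [-3.127, 0.008, 1.799]
force: [-1.3, 0.0, -3.7]
width: 17.4
```

Emit:
{"name": "move_arm", "arguments": {
  "series": [
    [[0,0,0.002],0],
    [[0,0,0.004],0],
    [[0,0,0.005],0]
  ]
}}

```text
clock: 10.7
eef_pos: [521.4, 24.8, 78.4]
tool_rot: [-3.127, 0.008, 1.799]
force: [-0.1, 0.1, -4.2]
width: 17.3
```

Emit:
{"name": "move_arm", "arguments": {
  "series": [
    [[0,0,0.002],0],
    [[0,0,0.003],0]
  ]
}}

```text
clock: 10.95
eef_pos: [521.6, 24.7, 76.7]
tool_rot: [-3.127, 0.009, 1.798]
force: [-4.8, -1.0, 17.2]
width: 17.5
```

Emit:
{"name": "move_arm", "arguments": {
  "series": [
    [[0,0,0],0],
    [[0,0,0],0],
    [[0,0,0],0],
    [[0,0,0],0]
  ],
  "claw": 0.5
}}

```text
clock: 11.45
eef_pos: [521.6, 24.7, 76.6]
tool_rot: [-3.127, 0.009, 1.798]
force: [-0.0, 0.5, 0.5]
width: 43.1
```

Emit:
{"name": "move_arm", "arguments": {
  "series": [
    [[0,0,-0.03],0],
    [[0,0,-0.08],0],
    [[0,0,-0.13],0],
    [[0,0,-0.19],0],
    [[0,0,-0.2],0]
  ]
}}

```text
clock: 12.08
eef_pos: [526.2, 27.8, 280.5]
tool_rot: [-3.135, 0.01, 1.798]
force: [-0.3, 0.5, 0.2]
width: 42.9
```

```bash
python3 - <<'E'
from h import *
s,im,c=look("wrist");print(s["tool_rot"],s["force"])
cv2.imwrite("pics/H.png",cv2.resize(im[60:300,180:460],None,fx=2.5,fy=2.5,interpolation=2))
# mallet: head mid ~ (492.9,-331.8)@50 axis ang 1.842
h=np.array([492.9,-331.8]);e=np.array([np.cos(1.84),np.sin(1.84)]);print("grip",h-62*e)
plan(([510,-150,280],1.83),([500,-330,280],1.84))
E
```

```text
[-3.13500834  0.00964539  1.79822857] [-0.27049561  0.49113652  0.19123125]
grip [ 509.38976029 -391.56694576]
shift [-0.1693 -0.0552 -0.0004] turn -0.032 rows>= 3
shift [-0.1714 -0.0558 -0.    ] turn -0.01 rows>= 3
```

View pics/H.png

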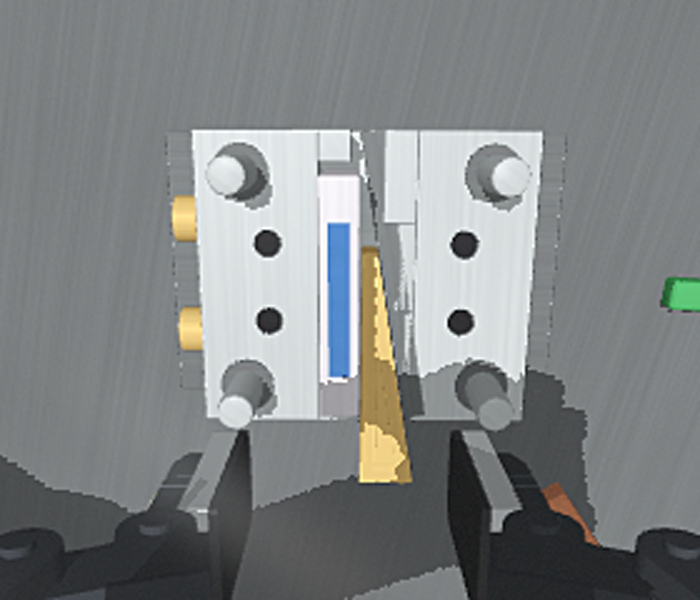

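```bash
python3 - <<'E'
from h import *
s=read_state();c=cam("wrist",s);f=lambda u,v,z:mld(onz(c,180+u/2.5,60+v/2.5,z))
print("butt",f(360,482,60),f(411,482,60),"block",f(192,130,66),f(541,131,66),f(522,418,66),f(207,418,66),"insert top",f(318,175,114),f(359,176,114),f(318,381,114))
E
```

```text
butt [  -4.  -114.1] [  24.6 -114. ] block [-85.6  75.2] [82.1 74.6] [ 82.7 -73. ] [-86.6 -73.4] insert top [-22.8  56.2] [-5.5 55.8] [-24.  -35.7]
```

Emit:
{"name": "move_arm", "arguments": {
  "series": [
    [[-0.055,-0.018,0],-0.01],
    [[-0.11,-0.036,0],-0.02],
    [[-0.17,-0.055,0],-0.03],
    [[-0.228,-0.074,0],-0.03],
    [[-0.286,-0.093,0],-0.04]
  ],
  "claw": 1
}}

```text
clock: 12.75
eef_pos: [498.1, -274.0, 281.4]
tool_rot: [-3.13, 0.008, 1.838]
force: [0.9, 0.5, -0.4]
width: 85.6
```

Emit:
{"name": "move_arm", "arguments": {
  "series": [
    [[-0.07,-0.02,0],0],
    [[-0.07,-0.02,0],0],
    [[-0.07,-0.02,0],0]
  ]
}}

```text
clock: 13.12
eef_pos: [496.4, -346.8, 280.3]
tool_rot: [-3.129, 0.005, 1.837]
force: [-0.1, 1.0, -1.1]
width: 85.8
```

```bash
cat >> h.py <<'E'
def orange(im,lo=120,roi=None):
    h=cv2.cvtColor(im,cv2.COLOR_BGR2HSV);m=cv2.inRange(h,(5,160,lo),(20,255,255))
    if roi: k=np.zeros_like(m);x0,y0,x1,y1=roi;k[y0:y1,x0:x1]=1;m*=k
    n,l,st,ce=cv2.connectedComponentsWithStats(m)
    return [(st[i].tolist(),ce[i].round(1).tolist()) for i in range(1,n) if st[i,4]>25]
E
python3 - <<'E'
from h import *
s,im,c=look("wrist");print(s["eef_pos"],s["tool_rot"])
for a,b in orange(im,90):print(a,b,onz(c,*b,48).round(1))
E
```

```text
[ 496.39267817 -346.79497923  280.2790635 ] [-3.12862399  0.00480899  1.83690929]
[291, 147, 10, 11, 54] [295.8, 150.1] [ 457.  -330.3   48. ]
[343, 147, 9, 23, 119] [346.6, 158.9] [ 524.5 -323.8   48. ]
[292, 163, 9, 7, 58] [295.8, 166.1] [ 462.1 -350.8   48. ]
```

```bash
python3 - <<'E'
from h import *
s=read_state();c=cam("wrist",s)
h=onz(c,321.5,158.5,47);a,b=onz(c,291,158.5,42),onz(c,352.5,158.5,42);print(h,np.linalg.norm(a-b),((a+b)/2))
e=np.array([np.cos(1.842),np.sin(1.842)]);g=((a+b)/2+h)[:2]/2-62*e;print("grip",g)
plan(([*g,120],1.842),([*g,23],1.842))
E
```

```text
[ 493.38754185 -330.45686951   47.        ] 82.69946159949964 [ 493.82497803 -331.04636335   42.        ]
grip [ 510.21552106 -390.48546316]
shift [-0.0472  0.0005  0.1609] turn -0.002 rows>= 3
shift [ 0.    -0.     0.097] turn 0.0 rows>= 2
```

Emit:
{"name": "move_arm", "arguments": {
  "series": [
    [[-0.047,0,0.05],-0.005],
    [[-0.047,0,0.1],-0.005],
    [[-0.047,0,0.16],-0.005],
    [[-0.047,0,0.16],-0.005]
  ]
}}

```text
clock: 13.68
eef_pos: [505.3, -387.2, 116.8]
tool_rot: [-3.123, -0.004, 1.848]
force: [1.4, -0.2, 0.3]
width: 85.6
```

```bash
python3 - <<'E'
from h import *
go([510.2,-390.5,23],1.842)
s,im,c=look("wrist")
for a,b in orange(im,90):print(a,b,onz(c,*b,48).round(1))
E
```

```text
pos [ 505.3 -387.2  116.8] yaw 1.848 -> shift [-0.0049  0.0055  0.0937] turn 0.006
[268, 113, 20, 42, 399] [277.7, 135.6] [ 459.8 -343.    48. ]
[361, 112, 20, 43, 412] [370.5, 135.2] [ 524.9 -324.1   48. ]
```

```bash
python3 - <<'E'
from h import *
go([509.3,-392,24],1.85)
E
```

```text
pos [ 507.9 -388.8  120.3] yaw 1.848 -> shift [-0.0034  0.0018  0.0963] turn -0.002
```

Emit:
{"name": "move_arm", "arguments": {
  "series": [
    [[-0.003,0.002,0.05],-0.002],
    [[-0.003,0.002,0.085],-0.002],
    [[-0.003,0.002,0.096],-0.002],
    [[-0.003,0.002,0.096],-0.002]
  ]
}}

```text
clock: 14.22
eef_pos: [511.1, -391.7, 26.4]
tool_rot: [-3.13, 0.003, 1.851]
force: [0.7, 0.2, 0.2]
width: 85.2
```

```bash
python3 - <<'E'
from h import *
go([509.3,-392,23],1.85);s=read_state();print(s["tool_rot"],s["force"])
E
```

```text
pos [ 511.1 -391.7   26.4] yaw 1.851 -> shift [ 0.0002 -0.0018  0.0034] turn 0.001
[-3.12992345e+00  2.84246013e-03  1.85052065e+00] [0.71161552 0.17694667 0.19898033]
```

Emit:
{"name": "move_arm", "arguments": {
  "series": [
    [[0,-0.002,0.003],0],
    [[0,-0.002,0.003],0],
    [[0,-0.002,0.003],0],
    [[0,-0.002,0.003],0],
    [[0,-0.002,0.003],0]
  ],
  "claw": 0
}}

```text
clock: 14.85
eef_pos: [509.4, -392.5, 24.0]
tool_rot: [-3.13, 0.003, 1.85]
force: [-0.6, 0.8, 5.2]
width: 17.2
```

Emit:
{"name": "move_arm", "arguments": {
  "series": [
    [[0,0,0],0],
    [[0,0,0],0],
    [[0,0,0],0]
  ]
}}

```text
clock: 15.22
eef_pos: [509.4, -392.5, 24.0]
tool_rot: [-3.13, 0.003, 1.851]
force: [-0.8, 0.6, 4.2]
width: 17.3
```

```bash
python3 - <<'E'
from h import *
s,im,c=look("wrist");print(s["eef_pos"],s["tool_rot"],s["force"],s["width"])
for a,b in orange(im,70):print(a,b,onz(c,*b,48).round(1))
E
```

```text
[ 509.44777265 -392.46445682   23.99897201] [-3.13038159  0.00349924  1.85054341] [-0.75875311  0.56833157  4.18474035] 17.306258708435273
[215, 90, 42, 76, 1961] [233.7, 127.9] [ 459.  -341.6   48. ]
[382, 90, 41, 76, 2110] [405.1, 127.5] [ 525.7 -322.3   48. ]
```

Emit:
{"name": "move_arm", "arguments": {
  "series": [
    [[0,0,-0.02],0],
    [[0,0,-0.05],0],
    [[0,0,-0.09],0],
    [[0,0,-0.14],0],
    [[0,0,-0.14],0]
  ]
}}

```text
clock: 15.9
eef_pos: [513.7, -392.7, 169.1]
tool_rot: [-3.137, 0.01, 1.85]
force: [0.5, -0.8, -3.1]
width: 17.1
```

```bash
python3 - <<'E'
from h import *
s,im,c=look("wrist");print(s["eef_pos"],s["tool_rot"],s["force"])
for a,b in orange(im,70):print(a,b)
t=wld(71,-205);print(t)
plan(([560,-300,164],2.6),([*t,164],3.3696))
E
```

```text
[ 513.67365847 -392.71100872  169.07688129] [-3.1365285   0.01013861  1.85044773] [ 0.52788241 -0.75835968 -3.1382536 ]
[218, 90, 40, 76, 1062] [236.8, 133.0]
[382, 90, 41, 76, 1095] [401.6, 133.4]
[ 650.19864447 -156.64657123]
shift [0.0751 0.0718 0.0023] turn -0.749 rows>= 5
shift [-0.0034  0.1693  0.    ] turn -0.77 rows>= 5
```

Emit:
{"name": "move_arm", "arguments": {
  "series": [
    [[0.015,0.014,0],-0.15],
    [[0.03,0.028,0],-0.3],
    [[0.045,0.043,0],-0.45],
    [[0.06,0.057,0],-0.6],
    [[0.075,0.072,0],-0.75]
  ]
}}

```text
clock: 16.58
eef_pos: [559.0, -299.2, 163.3]
tool_rot: [-3.13, -0.005, 2.606]
force: [0.5, -0.4, -3.4]
width: 16.6
```

Emit:
{"name": "move_arm", "arguments": {
  "series": [
    [[0,0.034,0],-0.15],
    [[-0.001,0.068,0],-0.31],
    [[-0.002,0.1,0],-0.47],
    [[-0.003,0.135,0],-0.62],
    [[-0.003,0.169,0],-0.77]
  ]
}}

```text
clock: 17.2
eef_pos: [646.9, -154.6, 159.2]
tool_rot: [-3.138, -0.015, -2.902]
force: [0.9, -0.3, -3.6]
width: 17.3
```

```bash
python3 - <<'E'
from h import *
t=wld(71,-205)
go([*t,100],3.3696);s=read_state();print(s["tool_rot"],s["force"],s["qpos"])
E
```

```text
pos [ 646.9 -154.6  159.2] yaw -2.902 -> shift [-0.0036 -0.0026  0.0591] turn 0.011
[-3.13828115 -0.01501126 -2.90248702] [ 0.88018434 -0.27889277 -3.58467784] [ 0.63207922  0.86793543 -0.84267393  1.51263239  0.70241764  1.09759928
  1.43688125]
```

Emit:
{"name": "move_arm", "arguments": {
  "series": [
    [[-0.003,-0.002,0.04],0.01],
    [[-0.003,-0.002,0.08],0.01],
    [[-0.003,-0.002,0.115],0.01],
    [[-0.003,-0.002,0.127],0.01],
    [[-0.003,-0.002,0.127],0.01]
  ]
}}

```text
clock: 17.82
eef_pos: [647.7, -156.4, 31.1]
tool_rot: [-3.139, -0.017, -2.912]
force: [0.1, 1.0, -3.1]
width: 17.0
```

```bash
python3 - <<'E'
from h import *
t=wld(71,-205)
go([*t,31],3.3696);s,im,c=look("wrist");print(s["tool_rot"],s["force"],mld(s["eef_pos"]))
for a,b in orange(im,70):print(a,b)
h=cv2.cvtColor(im,cv2.COLOR_BGR2HSV);m=cv2.inRange(h,(15,90,60),(30,255,255));n,l,st,ce=cv2.connectedComponentsWithStats(m)
for i in range(1,n):
    if st[i,4]>100:print("brass",st[i],ce[i].round())
cv2.imwrite("pics/I.png",np.hstack([cv2.resize(im,None,fx=.7,fy=.7,interpolation=cv2.INTER_AREA),cv2.resize(get_image("scene")[140:260,220:370],(350,280),interpolation=2)]))
E
```

```text
pos [ 647.7 -156.4   31.1] yaw -2.912 -> shift [-0.0024 -0.0008  0.    ] turn 0.001
[-3.13935764 -0.01702738 -2.91218029] [ 0.10537895  1.0282354  -3.06467711] [  68.6 -204.2]
[217, 90, 41, 76, 997] [236.7, 132.2]
[382, 90, 40, 75, 973] [400.9, 132.5]
brass [ 216   90   35   72 1976] [232. 125.]
brass [ 390   90   34   73 1977] [407. 125.]
brass [ 504  104  136   75 8862] [572. 139.]
```

View pics/I.png

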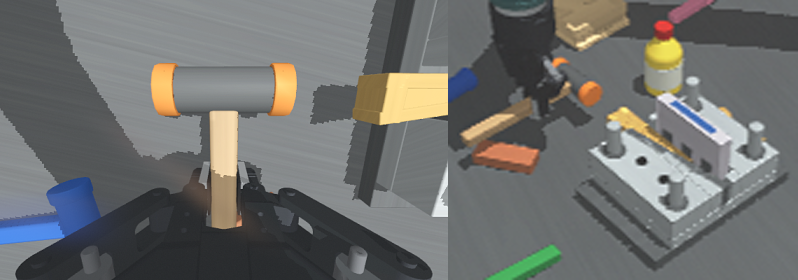

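Emit:
{"name": "move_arm", "arguments": {
  "series": [
    [[-0.0025,0.02,0],0],
    [[-0.0025,0.042,0],0],
    [[-0.0025,0.06,0],0],
    [[-0.0025,0.035,0],0],
    [[-0.0025,0.015,0],0]
  ]
}}

```text
clock: 18.55
eef_pos: [649.0, -140.4, 34.1]
tool_rot: [-3.137, -0.012, -2.911]
force: [0.3, 0.2, -3.4]
width: 17.2
```

```bash
cat >> h.py <<'E'
def key():
    s,im,c=look("wrist");h=cv2.cvtColor(im,cv2.COLOR_BGR2HSV);m=cv2.inRange(h,(15,90,60),(30,255,255));m[:,:425]=0;m[200:]=0
    n,l,st,ce=cv2.connectedComponentsWithStats(m)
    print("t",s["clock"],"tcp",mld(s["eef_pos"]),s["eef_pos"][2].round(1),s["tool_rot"].round(3),"F",s["force"].round(1))
    for i in range(1,n):
        if st[i,4]>100:
            rows=np.where(l[:,st[i,0]+4]==i)[0];v=rows.mean();print("brass",st[i],v,"butt",mld(onz(c,st[i,0],v,60)))
    print("head",[a[:4] for a,b in orange(im,70)][:2])
E
python3 -c "from h import *;key()"
```

```text
t 18.55 tcp [  73.5 -188.9] 34.1 [-3.137 -0.012 -2.911] F [ 0.3  0.2 -3.4]
brass [ 497   88  143   75 9214] 143.0 butt [  16.1 -117.6]
head [[216, 90, 42, 76], [382, 90, 41, 75]]
```

Emit:
{"name": "move_arm", "arguments": {
  "series": [
    [[0.002,0.02,0.003],0],
    [[0.002,0.042,0.003],0],
    [[0.002,0.057,0.003],0],
    [[0.002,0.035,0.003],0],
    [[0.002,0.015,0.003],0]
  ]
}}

```text
clock: 19.23
eef_pos: [644.4, -130.0, 31.1]
tool_rot: [-3.134, -0.012, -2.914]
force: [-0.5, -0.5, -2.6]
width: 17.1
```

```bash
sed -i 's/onz(c,st\[i,0\],v,60)/onz(c,st[i,0],v,34)/' h.py; python3 -c "from h import *;key()"
```

```text
t 19.225 tcp [  71.4 -177.8] 31.1 [-3.134 -0.012 -2.914] F [-0.5 -0.5 -2.6]
brass [ 492   89  148   77 9775] 146.0 butt [ 17.1 -94.7]
head [[216, 90, 42, 76], [382, 90, 41, 75]]
```

Emit:
{"name": "move_arm", "arguments": {
  "series": [
    [[0,0.02,0],0],
    [[0,0.04,0],0],
    [[0,0.052,0],0]
  ]
}}

```text
clock: 19.65
eef_pos: [633.1, -83.5, 30.6]
tool_rot: [-3.129, -0.013, -2.916]
force: [0.1, -5.4, -1.1]
width: 16.8
```

Emit:
{"name": "move_arm", "arguments": {
  "series": [
    [[0,-0.02,0],0],
    [[0,-0.035,0],0],
    [[0,-0.035,0],0]
  ]
}}

```text
clock: 20.02
eef_pos: [640.9, -119.9, 30.7]
tool_rot: [-3.127, -0.013, -2.92]
force: [0.3, 0.7, -3.4]
width: 17.1
```

```bash
python3 -c "from h import *;key()"
```

```text
t 20.025 tcp [  70.3 -167.1] 30.7 [-3.127 -0.013 -2.92 ] F [ 0.3  0.7 -3.4]
brass [  482    88   158    78 10410] 142.0 butt [ 14.5 -89.2]
head [[216, 90, 42, 76], [382, 90, 41, 75]]
```

Emit:
{"name": "move_arm", "arguments": {
  "series": [
    [[0,0.015,0],0],
    [[0,0.035,0],0],
    [[0,0.045,0],0]
  ]
}}

```text
clock: 20.45
eef_pos: [631.9, -78.6, 30.7]
tool_rot: [-3.119, -0.013, -2.915]
force: [7.5, -18.9, -1.0]
width: 16.9
```

Emit:
{"name": "move_arm", "arguments": {
  "series": [
    [[0,-0.02,0],0],
    [[0,-0.035,0],0],
    [[0,-0.035,0],0]
  ]
}}

```text
clock: 20.82
eef_pos: [639.7, -113.4, 31.3]
tool_rot: [-3.119, -0.013, -2.917]
force: [0.1, 0.4, -3.2]
width: 17.0
```

```bash
python3 -c "from h import *;key();print(mld([633.1,-83.5]))"
```

```text
t 20.825 tcp [  70.5 -160.5] 31.3 [-3.119 -0.013 -2.917] F [ 0.1  0.4 -3.2]
brass [  474    87   166    78 10975] 144.0 butt [ 15.4 -86.6]
head [[216, 90, 42, 76], [382, 90, 41, 75]]
[  70.9 -129.9]
```

Emit:
{"name": "move_arm", "arguments": {
  "series": [
    [[0,0.01,0],0],
    [[0,0.029,0],0],
    [[0,0.039,0],0]
  ]
}}

```text
clock: 21.25
eef_pos: [631.9, -78.3, 30.9]
tool_rot: [-3.11, -0.013, -2.912]
force: [7.2, -19.0, -0.2]
width: 16.7
```

Emit:
{"name": "move_arm", "arguments": {
  "series": [
    [[0,-0.02,0],0],
    [[0,-0.035,0],0],
    [[0,-0.035,0],0]
  ]
}}

```text
clock: 21.62
eef_pos: [639.7, -113.2, 31.7]
tool_rot: [-3.11, -0.013, -2.914]
force: [-0.8, 0.5, -3.1]
width: 16.9
```

```bash
python3 -c "from h import *;key()"
```

```text
t 21.625 tcp [  70.6 -160.3] 31.7 [-3.11  -0.013 -2.914] F [-0.8  0.5 -3.1]
brass [  475    87   165    78 10943] 143.5 butt [ 15.  -86.1]
head [[216, 90, 42, 76], [382, 90, 42, 75]]
```

Emit:
{"name": "move_arm", "arguments": {
  "series": [
    [[0,0.01,0],0],
    [[0,0.03,0],0],
    [[0,0.041,0],0]
  ]
}}

```text
clock: 22.05
eef_pos: [631.5, -78.0, 31.0]
tool_rot: [-3.099, -0.014, -2.909]
force: [8.0, -23.0, 0.9]
width: 17.0
```

Emit:
{"name": "move_arm", "arguments": {
  "series": [
    [[0,-0.02,0],0],
    [[0,-0.05,0],0],
    [[0,-0.06,0],0],
    [[0,-0.06,0],0]
  ]
}}

```text
clock: 22.55
eef_pos: [645.0, -135.4, 33.4]
tool_rot: [-3.1, -0.014, -2.91]
force: [-0.1, 0.5, -3.5]
width: 16.5
```

```bash
python3 -c "
from h import *
key()
go([509.4,-392.5,24],1.8505)
plan(([646,-155,160],3.37),([560,-300,168],2.6),([509.4,-392.5,160],1.8505))"
```

```text
t 22.55 tcp [  70.8 -183.1] 33.4 [-3.1   -0.014 -2.91 ] F [-0.1  0.5 -3.5]
brass [ 523   88  117   78 7966] 145.5 butt [ 15.7 -85.9]
head [[216, 90, 42, 76], [382, 90, 41, 75]]
pos [ 645.  -134.2   33.5] yaw -2.908 -> shift [ 0.1915 -0.2192  0.0211] turn 1.524
shift [ 0.0038 -0.0204 -0.1265] turn 0.005 rows>= 3
shift [ 0.1166 -0.1218 -0.008 ] turn 0.77 rows>= 5
shift [-0.0043 -0.1053  0.008 ] turn 0.75 rows>= 5
```

Emit:
{"name": "move_arm", "arguments": {
  "series": [
    [[0.001,-0.01,-0.03],0],
    [[0.002,-0.015,-0.07],0],
    [[0.004,-0.02,-0.115],0],
    [[0.004,-0.02,-0.13],0]
  ]
}}

```text
clock: 23.1
eef_pos: [647.6, -146.8, 167.2]
tool_rot: [-3.1, -0.009, -2.906]
force: [-0.1, 1.2, -3.7]
width: 16.8
```

Emit:
{"name": "move_arm", "arguments": {
  "series": [
    [[0.023,-0.025,0],0.15],
    [[0.046,-0.05,0],0.3],
    [[0.07,-0.073,0],0.45],
    [[0.093,-0.098,0],0.6],
    [[0.117,-0.122,0],0.77]
  ]
}}

```text
clock: 23.72
eef_pos: [561.2, -291.7, 171.9]
tool_rot: [-3.106, 0.02, 2.604]
force: [-0.1, -0.1, -3.0]
width: 16.5
```

```bash
python3 -c "
from h import *
go([509.4,-392.5,160],1.8505)"
```

```text
pos [ 561.2 -291.7  171.9] yaw 2.604 -> shift [-0.0069 -0.1126  0.016 ] turn 0.754
```

Emit:
{"name": "move_arm", "arguments": {
  "series": [
    [[-0.001,-0.022,0],0.15],
    [[-0.003,-0.045,0],0.3],
    [[-0.004,-0.068,0],0.45],
    [[-0.006,-0.09,0],0.6],
    [[-0.007,-0.112,0.01],0.754]
  ]
}}

```text
clock: 24.35
eef_pos: [509.9, -390.6, 165.1]
tool_rot: [-3.13, 0.038, 1.847]
force: [0.1, -0.2, -3.2]
width: 16.9
```

```bash
python3 -c "
from h import *
go([509.4,-392.5,100],1.8505);s,im,c=look('wrist');print(s['tool_rot'],s['clock'])
print([a for a,b in orange(im,70)])"
```

```text
pos [ 509.9 -390.6  165.1] yaw 1.847 -> shift [ 0.0008 -0.0002  0.0652] turn -0.004
[-3.12955392  0.03766179  1.84675873] 24.35
[[218, 90, 40, 76, 1061], [382, 90, 41, 76, 1107]]
```

Emit:
{"name": "move_arm", "arguments": {
  "series": [
    [[0.001,0,0.035],-0.004],
    [[0.001,0,0.075],-0.004],
    [[0.001,0,0.1],-0.004],
    [[0.001,0,0.1],-0.004]
  ]
}}

```text
clock: 24.9
eef_pos: [503.9, -394.6, 60.5]
tool_rot: [-3.121, 0.033, 1.846]
force: [-0.0, -0.2, -2.7]
width: 17.2
```

```bash
python3 -c "
from h import *
go([509.4,-392.5,25],1.8505)"
```

```text
pos [ 503.9 -394.6   60.5] yaw 1.846 -> shift [0.0017 0.0066 0.0353] turn -0.005
```

Emit:
{"name": "move_arm", "arguments": {
  "series": [
    [[0.002,0.006,0.002],-0.005],
    [[0.002,0.0065,0.015],-0.005],
    [[0.002,0.0065,0.024],-0.005],
    [[0.002,0.0065,0.028],-0.005]
  ]
}}

```text
clock: 25.4
eef_pos: [508.7, -392.1, 31.5]
tool_rot: [-3.12, 0.032, 1.851]
force: [-0.9, 0.1, -3.5]
width: 17.0
```

```bash
python3 -c "
from h import *
go([509.4,-392.5,24.5],1.8505)"
```

```text
pos [ 508.7 -392.1   31.5] yaw 1.851 -> shift [-0.0004  0.0007  0.007 ] turn 0.0
```

Emit:
{"name": "move_arm", "arguments": {
  "series": [
    [[0,0.001,0.003],0],
    [[0,0.001,0.006],0],
    [[0,0.001,0.007],0],
    [[0,0.001,0.007],0]
  ]
}}

```text
clock: 25.9
eef_pos: [509.9, -392.4, 25.4]
tool_rot: [-3.12, 0.033, 1.85]
force: [-0.6, -0.1, 3.8]
width: 17.0
```

Emit:
{"name": "move_arm", "arguments": {
  "series": [
    [[0,0,0],0],
    [[0,0,0],0],
    [[0,0,0],0],
    [[0,0,0],0]
  ],
  "claw": 0.6
}}

```text
clock: 26.4
eef_pos: [509.9, -392.3, 25.3]
tool_rot: [-3.12, 0.033, 1.851]
force: [-0.5, 0.3, 0.3]
width: 51.4
```

Emit:
{"name": "move_arm", "arguments": {
  "series": [
    [[0,0,-0.02],0],
    [[0,0,-0.06],0],
    [[0,0,-0.12],0],
    [[0,0,-0.18],0],
    [[0,0,-0.23],0]
  ]
}}

```text
clock: 27.02
eef_pos: [513.1, -383.4, 259.4]
tool_rot: [-3.122, 0.035, 1.851]
force: [0.3, -0.8, -0.4]
width: 51.5
```

```bash
python3 - <<'E'
from h import *
s,im,c=look("wrist")
for a,b in orange(im,70):print(a,b,onz(c,*b,48).round(1))
plan(([505,-200,270],1.85),([526,28,280],1.798))
E
```

```text
[285, 110, 11, 26, 130] [290.3, 124.2] [ 461. -343.   48.]
[342, 110, 10, 7, 42] [346.7, 111.9] [ 521.9 -310.7   48. ]
[342, 125, 10, 11, 83] [346.1, 131.0] [ 527.9 -332.    48. ]
shift [ 0.1805  0.04   -0.0037] turn 0.001 rows>= 3
shift [ 0.2134  0.083  -0.01  ] turn 0.052 rows>= 4
```

Emit:
{"name": "move_arm", "arguments": {
  "series": [
    [[0.06,0.015,0],0],
    [[0.12,0.03,0],0],
    [[0.18,0.04,0],0],
    [[0.24,0.062,0],0.02],
    [[0.3,0.085,0],0.04]
  ]
}}

```text
clock: 27.7
eef_pos: [515.0, -74.3, 253.8]
tool_rot: [-3.133, 0.045, 1.81]
force: [1.3, -0.4, 0.1]
width: 51.2
```

Emit:
{"name": "move_arm", "arguments": {
  "series": [
    [[0.094,0.038,-0.01],0.01],
    [[0.094,0.038,-0.01],0.01],
    [[0.094,0.038,-0.01],0.01],
    [[0.094,0.038,-0.01],0.01]
  ]
}}

```text
clock: 28.2
eef_pos: [529.4, 25.6, 259.7]
tool_rot: [-3.134, 0.046, 1.8]
force: [0.6, 0.7, 0.2]
width: 51.4
```

```bash
python3 - <<'E'
from h import *
s,im,c=look("wrist");print(s["eef_pos"],s["tool_rot"],s["clock"])
h=cv2.cvtColor(im,cv2.COLOR_BGR2HSV)
for n,lo,hi,z in(("blue",(100,120,60),(125,255,255),114),("brass",(15,90,60),(30,255,255),60)):
    m=cv2.inRange(h,lo,hi);k,l,st,ce=cv2.connectedComponentsWithStats(m)
    for i in range(1,k):
        if st[i,4]>150 and 250<ce[i][0]<420:
            x,y,w,hh=st[i,:4];print(n,st[i],ce[i].round(1),mld(onz(c,*ce[i],z)),"bottom",mld(onz(c,x,y+hh,z)),mld(onz(c,x+w,y+hh,z)))
            q=np.column_stack(np.where(l==i))[:,::-1];r=cv2.fitLine(q.astype(np.float32),2,0,.01,.01).ravel();print("dir",r[:2])
cv2.imwrite("pics/J.png",im)
# bystanders in scene, before/after
b=get_image("scene");a=cv2.imread("pics/scene0.png")
for n,(x0,y0,x1,y1) in dict(bottle=(300,145,325,185),bush=(300,280,330,312),stone=(228,198,262,217),vb=(372,302,402,328)).items():
    print(n,cv2.absdiff(a,b)[y0:y1,x0:x1].mean().round(2))
E
```

```text
[529.43954744  25.59891795 259.74721852] [-3.13382646  0.04595673  1.79971755] 28.2
blue [306 143   9  65 526] [309.6 175.1] [-16.5   3.9] bottom [-20.6 -32.2] [-11.  -32.2]
dir [0.0015827  0.99999875]
brass [ 319  130   23  103 1461] [327.1 190.3] [  2.9 -28.4] bottom [ -7.2 -86.8] [ 23.  -86.7]
dir [0.07336619 0.9973051 ]
bottle 20.55
bush 3.3
stone 14.84
vb 1.74
```

```bash
python3 - <<'E'
from h import *
im=cv2.imread("pics/J.png");c=cam("wrist",read_state());g=cv2.cvtColor(im,cv2.COLOR_BGR2GRAY)
for u in(285,300,360,375):print(u,g[215:245,u].tolist())
for v in range(222,236):pass
print("block left cols row180:",g[180,245:270].tolist())
print("y at rows",[(v,mld(onz(c,330,v,66))[1]) for v in range(222,236,2)])
a=cv2.imread("pics/scene0.png");b=get_image("scene")
for n,lo,hi,(x0,y0,x1,y1) in(("bottle",(22,150,80),(34,255,255),(295,140,330,190)),("stone",(3,100,60),(14,255,255),(220,190,270,225))):
    for i in(a,b):
        m=cv2.inRange(cv2.cvtColor(i,cv2.COLOR_BGR2HSV),lo,hi)[y0:y1,x0:x1];M=cv2.moments(m,True)
        bb=cv2.boundingRect(m);print(n,M["m00"],bb,round(M["m10"]/max(M["m00"],1),1),round(M["m01"]/max(M["m00"],1),1))
E
```

```text
285 [160, 137, 137, 135, 132, 140, 226, 225, 221, 221, 184, 120, 129, 129, 132, 132, 133, 132, 135, 135, 134, 133, 131, 130, 132, 132, 132, 130, 129, 129]
300 [222, 221, 220, 220, 221, 220, 221, 220, 221, 224, 202, 117, 127, 130, 129, 128, 128, 125, 127, 129, 129, 128, 128, 131, 131, 131, 133, 133, 131, 130]
360 [150, 150, 148, 147, 147, 148, 147, 146, 146, 149, 151, 95, 73, 77, 78, 81, 77, 80, 80, 79, 78, 79, 77, 76, 76, 79, 77, 79, 77, 78]
375 [117, 119, 117, 115, 124, 143, 152, 147, 147, 148, 146, 142, 142, 147, 145, 139, 68, 72, 108, 126, 124, 130, 131, 85, 47, 33, 28, 31, 32, 35]
block left cols row180: [180, 180, 189, 185, 186, 185, 184, 184, 180, 166, 229, 221, 219, 217, 220, 221, 221, 221, 222, 219, 216, 221, 223, 217, 220]
y at rows [(222, np.float64(-69.5)), (224, np.float64(-72.2)), (226, np.float64(-75.0)), (228, np.float64(-77.8)), (230, np.float64(-80.6)), (232, np.float64(-83.4)), (234, np.float64(-86.2))]
bottle 179.0 (10, 17, 15, 24) 17.0 24.7
bottle 168.0 (10, 17, 15, 24) 16.9 24.0
stone 282.0 (11, 10, 28, 14) 24.4 16.5
stone 280.0 (11, 10, 28, 14) 24.3 16.5
```

```bash
python3 -c "
from cell import *
print(finish_job());print(read_state()['clock'])"
```

```text
the job is handed in; nothing more can be done
None
the job is handed in; nothing more can be done
```

The insert is standing in the pocket, wedged against the plain wall by the key. The mallet is back in its rest and the job is handed in, at about 28 s of the 67 s allowed.

I set the insert upright between the fingers on its rack and lifted it. I lowered it until it touched the pocket floor (17 N) and let go. I then struck the key with six separate mallet blows, drawing back after each. The last three ended at about 20, 20 and 24 N, and the key moved less than about 0.5 mm after each of the last two.

Last checks:
- **Key:** the butt is about 12 mm out of the block (mould y about -87 mm, good to about 1 mm; the limit is -88.5). The mallet-side view read about -86.
- **Insert:** it is parallel to the wall, with its centre at mould x about -16.5 mm. That is 1 mm beyond what my wall estimate allows, so it is within calibration error. The key's inner face measures as touching it.
- **Mallet:** the head is within about 1 mm of where it lay before.
- **Bystanders:** the bottle and stone have not moved (centroids within 1 pixel), and the image areas around the bush and V-block are nearly unchanged.

- **Not measured:** I could not measure the key's pressing force on the insert directly; I inferred it from the blow forces and from the key no longer advancing.
- **Tool tilt:** the tool had drifted about 0.04 rad off vertical by the end, which did no visible harm.
- **Pictures:** I viewed 12, the most allowed, against the 8 planned.

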